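# Drive the stuck hinge pin out of a grill-lid hinge

## Task

The lid hinge of the table grill has to come apart for cleaning, but its brass pin is stuck. Take the drift punch from its wooden stand, put it into the bore at the top of the hinge and push the pin steadily down, right out of the hinge until it sits firmly on the stop in the groove of the block below, never pressing harder than 30 N on pin, hinge or block. Then stand the punch back in its stand and leave the things around alone.

Things in the scene. Friction and masses are not known exactly. Their poses are not given: they have to be found in the camera images.
- block: Dark steel bolster block, fixed, 130 x 90 x 50 mm high; origin at the centre of its underside. A 14 mm wide, 46 mm deep open groove runs along its x axis through the middle of the top. The hinge stands on the block with its keels in the groove and does not shift under the allowed force.
- block_mid (a point): Point on the block's axis, 92 mm above the table, level with the hinge's flat top. The 11 mm vertical bore (block y = 0) lies up to 12 mm either way along the block's x from here: the hinge was set by hand, so find the bore by feel or eye. A punch tip beside it stands on the hinge top; one in it sinks 4 mm or more to the pin.
- block_top (a point): Middle of the block's top, over the groove, 50 mm above the table. Here stands the hinge: three round aluminium and steel knuckles, 34 mm in diameter, stacked 42 mm high, with a leaf (10 mm thick, its top flush with the knuckles) to either side along the block's x, reaching 51 mm from the bore.
- pin (a joint): How far the brass pin (10 mm wide, 36 mm long) is driven down its bore, m. At 0 its top is 4 mm below the hinge top; it starts 0 to 4 mm deeper. It resists with 9 N plus 1.2 N per 10 mm/s all the way and stays where left. At 0.038 its top leaves the hinge; at 0.046 it meets a hard stop, its top 50 mm below the hinge top.
- punch_grip (a point): Centre of the punch's grip, 106 mm above the tip; z points away from the tip. The punch (loose, 136 mm, 0.12 kg) stands upright in the stand, tip down. Grip: blue cylinder with black bands, 18 mm wide, 60 mm long. Under it a black guard disc, 30 mm wide, 6 mm thick, its underside 70 mm above the tip; then an 8 mm round shank.
- punch_tip (a point): Centre of the flat tip of the punch's shank.
- stand_hole (a point): Centre of the hole's mouth in the top of the round wooden stand (76 mm wide at the foot, 76 mm high, fixed). The hole is vertical, 12 mm wide, right through. The punch stands with its shank in it and its guard flat on the stand, the tip then 70 mm below this point.
- salt_ramekin: Small round white dish, 66 mm in diameter, 38 mm high, loose; a bystander. Origin under its centre.
- timer: Wind-up kitchen timer with red upper half, 67 mm in diameter, 54 mm high, loose; a bystander. Origin under its centre.
- mill: Dark wooden mill, 58 mm in diameter, 160 mm high, standing loose; a bystander. Origin under its centre.
Things that resemble listed ones, but are neither listed nor needed, are in the scene too. There is more than one size of the part that bears punch_grip; the job needs the smallest.

How it is judged:
On the way:
1. the pin is driven out of the hinge, down onto the stop (value of joint pin above 0.044 m), for 0.2 s.
At the end, for the whole second after the job is handed in: The pin is driven out of the hinge and down onto its stop (more than 44 of 46 mm), and the punch stands upright (within 0.08 rad) and at rest in the hole of its stand, its tip no more than 10 mm above the table, so that its guard rests on the stand (value of joint pin above 0.044 m and distance between punch_tip and stand_hole above 0.066 m and horizontal distance between punch_tip and stand_hole below 0.006 m and height (world z) of punch_tip below 0.01 m and angle between punch_grip's own z axis and vertical below 0.08 rad and linear speed of punch below 0.02 m/s); the robot touches nothing.
It fails at once if the punch presses on the pin, the hinge or the block with more than 30 N (contact force between punch and block above 30 N).
It fails at once if the robot's fingers or arm press on the block or hinge with more than 30 N (contact force between any of the fingers, the arm and block above 30 N).
It fails at once if a bystander (white dish, timer or mill) is pushed more than 20 mm away (distance of any of salt_ramekin, timer, mill from where it was at the start of the episode above 0.02 m).
It also fails if it takes over 70 s, if anything falls off the work surface, if the arm or the gripper's body presses on something with over 40 N, if the wrist force passes 120 N, or if a joint passes its speed limit or range.

## Robot

A 6-joint arm with a two-finger parallel gripper is mounted at the origin on a cart in front of the work surface, level with it; the furniture and walls round the work are solid. World frame = base frame: x ahead of the robot, y to its left, z up, the work surface at z = 0. Lengths are in m, angles in rad, forces in N, time in s.
With the tool pointing down it reaches from about 0.2 to 0.875 m from the base axis. Payload 3.4 kg.
Tool frame: the origin (TCP) lies between the finger pads; the fingertips stand 25 mm ahead of it and the grasp point (between the pads) lies 6 mm ahead of it (r.nose_length is the z of the fingertips in the tool frame, in m); z points along the fingers, x is the direction in which the jaws open and shut, and the axes are right-handed (so a half turn about z gives the same grasp; the last joint's range is limited). The gripper opens to 94 mm and grips with 3 to 60 N. Pads are 16 mm wide; open, the fingers measure 119 mm over their backs; the gripper's body (75 mm by 177 mm) begins 78 mm behind the grasp point.
Start: joints at [-1.263, 0.276, 1.505, -0, 1.361, -0.121], TCP at [0.239, -0.523, 0.23] pointing down, gripper open.
Joint ranges: [-2.89, 2.89], [-0.75, 2.08], [0.22, 2.7], [-1.18, 4.32], [0.11, 2.71], [-2.7, 2.7]. Speed limits (rad/s): [2.57, 2.57, 3.14, 3.14, 3.14, 3.14].

## Interface

Orientations are given as a unit quaternion [w, x, y, z].
In Python, from plant import r, gripper_to, inverse_kinematics, vision, models, telemetry gives the robot as it stands. Calls block until the motion is done:
- r.move_to(position, orientation): joint-space move of the TCP to a pose.
- r.move_l(position, rot=None, vel=0.15, guard=None): straight line of the TCP; rot=None keeps the orientation; vel is the mean speed in m/s. With guard (N) it stops when the force on the tool has changed by that much, and returns True; else False.
- r.movej(angles): joint-space move.
- gripper_to(opening, f_grip=None): finger opening in m; f_grip is the grip in N (None keeps the last); returns when the fingers have stopped.
- r.hold(seconds).
- inverse_kinematics(position, orientation): joint angles nearest the present ones, or None.
- vision.snapshot(name): name is "scene" or "top" or "wrist"; returns the picture (420x560x3 uint8, red, green, blue); there is no depth.
- vision.get_calibration(name): a dict with "fx", "fy", "cx", "cy" (pixels), "D" ([k1, k2, p1, p2, k3] as OpenCV has them; the pictures are not rectified), "position" and "orientation" of the camera in the world. Camera axes: x right, y down, z forward; pixel columns grow to the right and rows downward; lengths in m; the calibration is good to about 2 mm. A picture is of the moment at which its call begins: read the wrist's pose just before it. get_calibration takes no time and is no camera call; for the wrist camera it gives the pose at the moment of the call.
A pose or a line that the arm cannot do raises r.PlanningError and nothing moves.
- r.sign_off(): hands the job in, once; it reports no verdict.
Trained networks look in the newest picture that a camera, given by its name, has taken for a name from the list of things; names that differ only in an ending like _2 or _b are one class to them, and where a whole thing is asked for, a point or a joint stands for the part that bears it (a point fixed in the world has none). Each returns a list of dicts, best first, with "score" (0 to 1); they miss things now and then, are a little off and sometimes report something else, mostly with a low value. They report only what shows in the picture. A call takes as long as a camera call. They do not tell look-alikes from the thing itself.
- models.boxes_of(thing, camera): "at" ([x, y, z] in m, in world coordinates, good to about 4 mm: the middle of the surface that is visible of it).
- models.regions_of(thing, camera): "pixels" (420x560 bool, what is visible of it).
- models.mark_of(thing, camera): "at" ([x, y, z] in m, in world coordinates, good to about 4 mm: a listed point, or the origin of a listed thing).
Readings, each from a call of its own:
- telemetry.current_t(): time.
- telemetry.current_joints(): joint angles.
- telemetry.current_dq(): joint speeds.
- telemetry.current_joint_efforts(): joint torques, N m.
- telemetry.current_ee_pos(): TCP position.
- telemetry.current_tool_rot(): TCP orientation.
- telemetry.current_wrist_force(): force on the tool from outside, world axes, zero at the start.
- telemetry.current_torque(): the same for the moment, N m.
- telemetry.current_opening(): finger opening in m.
Only numpy, scipy, OpenCV 4.12 (cv2) and the standard library are available. Lean on these libraries where they do the work, as an engineer would, in place of code of your own. Each camera call takes 0.05 s, during which the arm holds its last target.

## Working session

There is one attempt and no reset: what is moved stays moved. The work goes in short steps, each a Python script; the robot and the scene stay as the last script left them, time stands still between calls to the robot, and variables do not carry over. Pictures are saved under pics/ and viewed, and the job is handed in when it is done.

```bash
ls; mkdir -p pics; cat > h.py <<'E'
from plant import r, gripper_to, inverse_kinematics, vision, models, telemetry
import numpy as np, cv2
from scipy.spatial.transform import Rotation as R
def q2m(q): return R.from_quat([q[1],q[2],q[3],q[0]]).as_matrix()
def save(img,n,crop=None,s=1):
    im=img[:,:,::-1]
    if crop: u0,v0,u1,v1=crop; im=im[v0:v1,u0:u1]
    if s!=1: im=cv2.resize(im,None,fx=s,fy=s,interpolation=cv2.INTER_CUBIC)
    cv2.imwrite('pics/'+n,im)
def K(c): return np.array([[c['fx'],0,c['cx']],[0,c['fy'],c['cy']],[0,0,1.]])
def ray(c,uv):
    p=cv2.undistortPoints(np.array([[uv]],float),K(c),np.array(c['D'],float))[0,0]
    d=q2m(c['orientation'])@np.array([p[0],p[1],1]); return np.array(c['position'],float),d/np.linalg.norm(d)
def onz(c,uv,z):
    o,d=ray(c,uv); return o+d*(z-o[2])/d[2]
def proj(c,P):
    M=q2m(c['orientation']).T; t=-M@np.array(c['position'],float)
    return cv2.projectPoints(np.array(P,float).reshape(-1,1,3),cv2.Rodrigues(M)[0],t,K(c),np.array(c['D'],float))[0][:,0]
def tri(rs):
    A=0;b=0
    for o,d in rs:
        Pm=np.eye(3)-np.outer(d,d);A=A+Pm;b=b+Pm@o
    return np.linalg.solve(A,b)
E
python3 - <<'E'
from h import *
for n in ['scene','top','wrist']:
    im=vision.snapshot(n); save(im,n+'0.png'); np.save('pics/'+n,im)
    c=vision.get_calibration(n); print(n,np.round(c['position'],3),np.round(c['orientation'],3),c['fx'])
    for t in ['punch_grip','stand_hole','block_mid','block','salt_ramekin','timer','mill']:
        try: print(t,[(round(float(d['score']),2),np.round(d['at'],3).tolist(), proj(c,d['at'])[0].astype(int).tolist()) for d in models.mark_of(t,n)])
        except Exception as e: print(t,e)
print(telemetry.current_t())
E
```

```text
pics
scene [-0.206  0.518  0.682] [ 0.233 -0.432  0.756 -0.433] 546.2610582079013
punch_grip [(0.82, [0.566, 0.178, 0.115], [214, 229]), (0.72, [0.462, 0.16, 0.139], [250, 245]), (0.59, [0.674, 0.151, 0.142], [203, 188])]
stand_hole [(0.72, [0.57, 0.177, 0.076], [215, 245])]
block_mid []
block []
salt_ramekin [(0.91, [0.667, -0.017, -0.002], [276, 227])]
timer [(0.81, [0.429, 0.001, 0.001], [331, 288])]
mill [(0.58, [0.747, 0.258, -0.002], [146, 244])]
top [0.427 0.026 1.104] [-0.049  0.706 -0.705  0.054] 538.1944759878876
punch_grip [(0.93, [0.462, 0.16, 0.143], [201, 270]), (0.71, [0.677, 0.153, 0.14], [208, 153]), (0.48, [0.566, 0.182, 0.113], [193, 214])]
stand_hole [(0.69, [0.568, 0.178, 0.078], [198, 216])]
block_mid []
block [(0.83, [0.497, -0.17, 0.002], [372, 255]), (0.42, [0.569, 0.182, 0.111], [193, 213])]
salt_ramekin [(0.94, [0.664, -0.017, -0.002], [297, 176])]
timer [(0.83, [0.429, 0.002, 0.0], [288, 289]), (0.45, [0.494, -0.17, 0.004], [372, 257]), (0.42, [0.493, -0.168, 0.051], [375, 256])]
mill [(0.58, [0.752, 0.257, 0.002], [168, 135])]
wrist [ 0.31  -0.489  0.384] [ 0.115  0.834 -0.535 -0.073] 297.1660350724073
punch_grip []
stand_hole []
block_mid []
block []
salt_ramekin []
timer []
mill []
1.2
```

View pics/scene0.png

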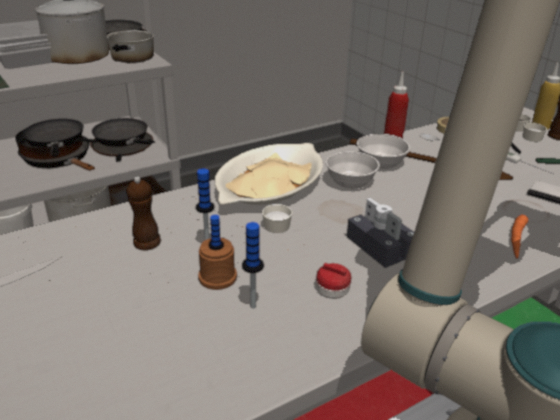

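View pics/top0.png

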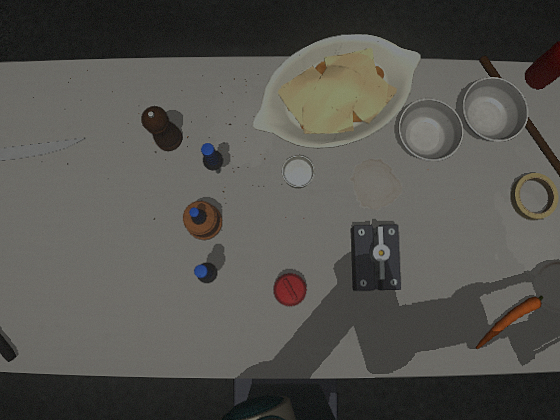

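```bash
python3 - <<'E'
import numpy as np
from h import save
s=np.load('pics/scene.npy');t=np.load('pics/top.npy')
save(s,'s_c.png',(130,140,430,340),2.6); save(t,'t_c.png',(150,100,430,310),2.8)
E
```

```text
(no output)
```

View pics/s_c.png

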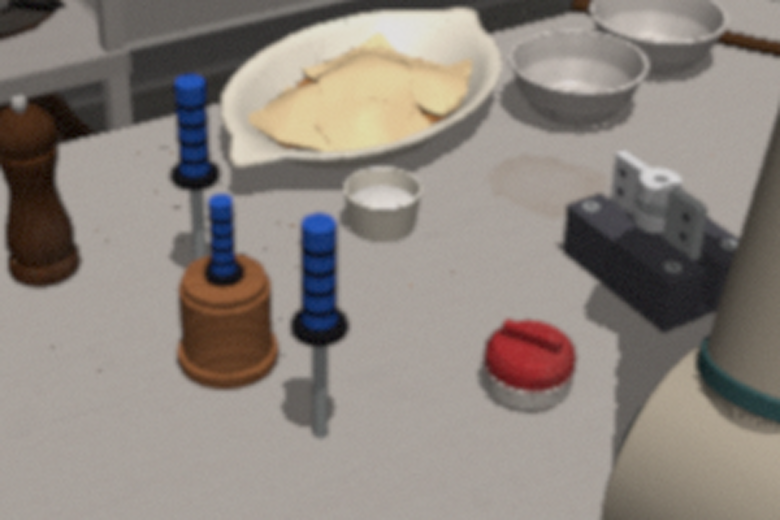

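View pics/t_c.png

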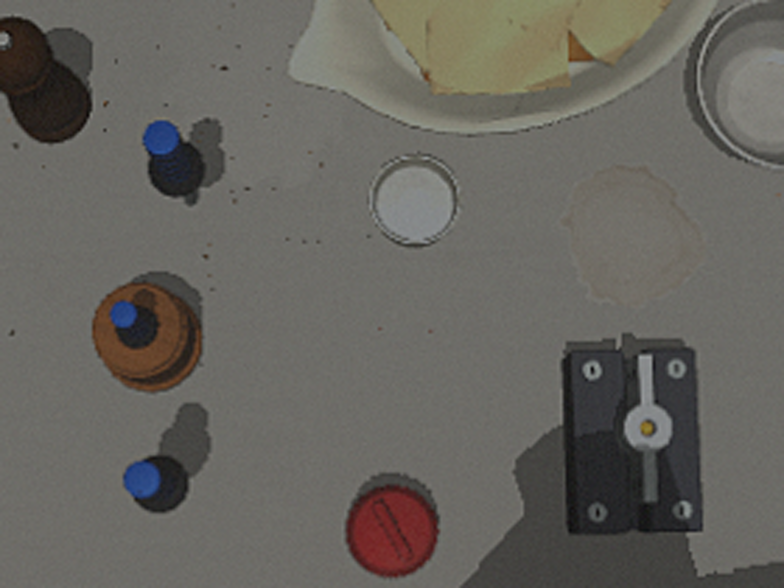

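Candidates for the punch in the scene picture: a free-standing one at (250,245), another at (203,188), and a small one in the wooden stand at (216,232). The one in the stand is clearly the smallest, and it stands in its stand as described. The bore with the brass pin shows in top at about (381,253). Next I take close wrist views of the hinge, then the punch.

```bash
cat >> h.py <<'E'
def quat(M):
    q=R.from_matrix(M).as_quat(); return [q[3],q[0],q[1],q[2]]
def down(sx):  # tool x along vector sx (horizontal)
    x=np.array([sx[0],sx[1],0.]);x/=np.linalg.norm(x);z=np.array([0,0,-1.]);return quat(np.column_stack([x,np.cross(z,x),z]))
E
python3 - <<'E'
from h import *
M=q2m(telemetry.current_tool_rot()); p=np.array(telemetry.current_ee_pos()); print(np.round(M,2),p)
c=vision.get_calibration('wrist')
T=M.T@(np.array(c['position'])-p); F=M.T@q2m(c['orientation']); print('cam in tool',T); print(np.round(F,3))
np.savez('camtool.npz',T=T,F=F)
ct=vision.get_calibration('top'); b=onz(ct,(381,252.9),0.090); print('bore top est',b)
for sx in ([0,1],[0,-1]):
    q=down(sx); Mt=q2m(q)
    for tgt in (b,np.array([.568,.178,.11])):
        f=Mt@F[:,2]; cam=tgt-f*(0.28); tcp=cam-Mt@T
        print(sx,np.round(tcp,3),inverse_kinematics(tcp.tolist(),q), inverse_kinematics([tgt[0],tgt[1],.13],q))
E
```

```text
[[ 0.42 -0.91  0.  ]
 [-0.91 -0.42 -0.  ]
 [ 0.    0.   -1.  ]] [ 0.23907468 -0.52298075  0.23051064]
cam in tool [-0.00161945 -0.0784951  -0.15382091]
[[ 1.     0.     0.   ]
 [-0.     0.963  0.27 ]
 [-0.    -0.27   0.963]]
bore top est [ 0.4966778  -0.17125653  0.09      ]
[0, 1] [ 0.5   -0.17   0.206] [-4.59332628e-01  2.20551595e-01  1.64491396e+00 -4.44089210e-16
  1.27612710e+00 -2.03012895e+00] [-4.64522092e-01  2.80184777e-01  1.76650829e+00 -4.44089210e-16
  1.09489958e+00 -2.03531842e+00]
[0, 1] [0.571 0.18  0.226] [ 1.88389852e-01  3.13938176e-01  1.46114091e+00 -4.44089210e-16
  1.36651356e+00 -1.38240647e+00] [ 1.86828786e-01  3.76378621e-01  1.61505313e+00 -4.44089210e-16
  1.15016090e+00 -1.38396754e+00]
[0, -1] [ 0.494 -0.173  0.206] [-4.69755792e-01  2.13503603e-01  1.65444297e+00 -4.44089210e-16
  1.27364608e+00  1.10104053e+00] [-4.64522092e-01  2.80184777e-01  1.76650829e+00 -4.44089210e-16
  1.09489958e+00  1.10627424e+00]
[0, -1] [0.565 0.176 0.226] [ 1.85250120e-01  3.03877639e-01  1.47601953e+00 -4.44089210e-16
  1.36169548e+00  1.75604645e+00] [ 1.86828786e-01  3.76378621e-01  1.61505313e+00 -4.44089210e-16
  1.15016090e+00  1.75762511e+00]
```

```bash
python3 - <<'E'
from h import *
q=down([0,-1])
import json
out=[]
for i,p in enumerate([[.49,-.14,.25],[.49,-.21,.25]]):
    (r.move_to if i==0 else r.move_l)(p,**({'orientation':q} if i==0 else {}))
    c=vision.get_calibration('wrist'); im=vision.snapshot('wrist'); save(im,f'hw{i}.png'); np.save(f'pics/hw{i}.npy',im)
    json.dump({k:np.array(v).tolist() for k,v in c.items()},open(f'pics/hw{i}.json','w'))
    print(proj(c,[.4967,-.1713,.09]),[ (d['score'],d['at']) for d in models.mark_of('block_mid','wrist')],[ (d['score'],d['at']) for d in models.mark_of('block','wrist')])
print(telemetry.current_t(),telemetry.current_ee_pos())
E
```

```text
[[303.13885416 192.3350397 ]] [] [(0.83, [0.4914, -0.1733, 0.0012])]
[[239.5460707  192.15662202]] [(0.58, [0.4907, -0.1668, 0.0907])] [(0.65, [0.493, -0.1736, 0.0026])]
3.7917 [ 0.48992245 -0.20908289  0.25006799]
```

```bash
python3 -c "
import cv2,numpy as np
a=cv2.imread('pics/hw0.png');b=cv2.imread('pics/hw1.png');cv2.imwrite('pics/hw.png',cv2.resize(np.hstack([a,b]),(800,300)))"
```

```text
(no output)
```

View pics/hw.png

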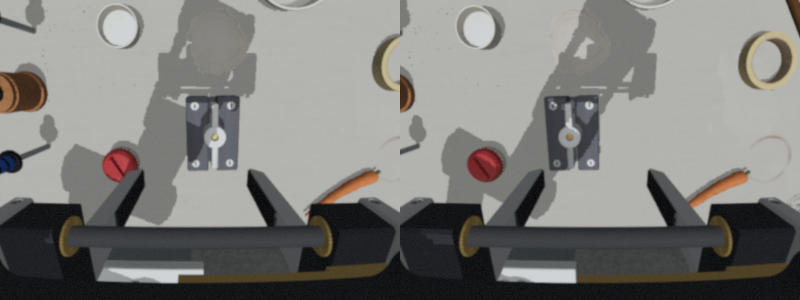

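```bash
python3 - <<'E'
from h import *
a=np.load('pics/hw0.npy');b=np.load('pics/hw1.npy');t=np.load('pics/top.npy')
f=lambda im,u,v:cv2.resize(im[v-20:v+20,u-20:u+20],(390,390),interpolation=cv2.INTER_NEAREST)
im=np.hstack([f(a,301,192),f(b,238,192)]);cv2.imwrite('pics/bore2.png',im[:,:,::-1])
E
```

```text
(no output)
```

View pics/bore2.png

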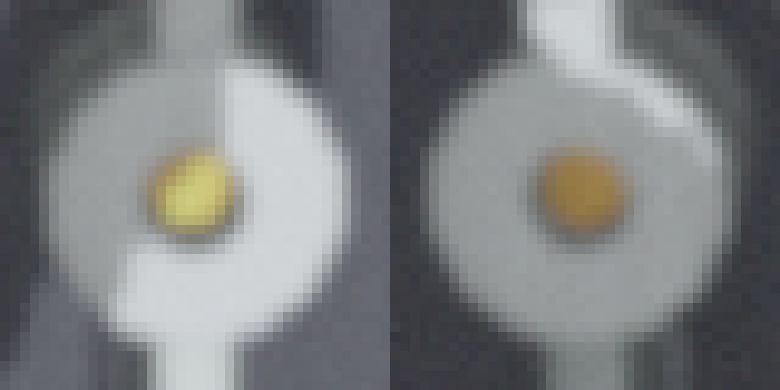

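```bash
python3 - <<'E'
from h import *
import json
c0=json.load(open('pics/hw0.json'));c1=json.load(open('pics/hw1.json'));ct=vision.get_calibration('top')
p=[(300.5,191.7),(237.1,191.8)]
print('tri',tri([ray(c0,p[0]),ray(c1,p[1])]), onz(c0,p[0],.092),onz(c1,p[1],.092))
t=np.load('pics/top.npy'); im=cv2.resize(t[233:273,361:401],(390,390),interpolation=cv2.INTER_NEAREST);cv2.imwrite('pics/boret.png',im[:,:,::-1])
# go look at punch
q=down([0,-1])
r.move_l([.49,-.19,.27]); r.move_to([.565,.15,.27],q)
for i,p in enumerate([[.565,.15,.27],[.565,.21,.27]]):
    if i: r.move_l(p)
    c=vision.get_calibration('wrist'); im=vision.snapshot('wrist'); save(im,f'pw{i}.png'); np.save(f'pics/pw{i}.npy',im)
    json.dump({k:np.array(v).tolist() for k,v in c.items()},open(f'pics/pw{i}.json','w'))
    for n in ['punch_grip','stand_hole']:print(n,[ (d['score'],np.round(d['at'],4),proj(c,d['at'])[0]) for d in models.mark_of(n,'wrist')])
print(telemetry.current_t(),telemetry.current_ee_pos())
a=cv2.imread('pics/pw0.png');b=cv2.imread('pics/pw1.png');cv2.imwrite('pics/pw.png',cv2.resize(np.hstack([a,b]),(800,300)))
E
```

```text
tri [ 0.49700803 -0.16852799  0.08892245] [ 0.4978514  -0.16823943  0.092     ] [ 0.49754765 -0.16891719  0.092     ]
punch_grip [(0.94, array([0.5644, 0.1767, 0.1104]), array([249.13441806, 199.17534241])), (0.92, array([0.6768, 0.1498, 0.1403]), array([273.86745607,  85.72613925])), (0.59, array([0.4596, 0.1571, 0.1367]), array([267.34723161, 297.24898299]))]
stand_hole []
punch_grip [(0.76, array([0.4555, 0.1594, 0.1404]), array([320.45937282, 302.07377883])), (0.6, array([0.6781, 0.1525, 0.1416]), array([338.95339003,  84.26896926])), (0.58, array([0.5656, 0.1745, 0.112 ]), array([307.2300395, 198.2922813]))]
stand_hole [(0.61, array([0.57  , 0.1775, 0.074 ]), array([301.37520026, 187.11338978]))]
6.2917 [0.56503673 0.2090564  0.27003397]
```

View pics/pw.png

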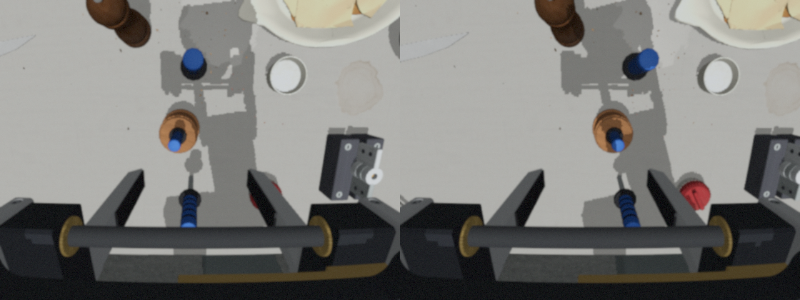

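View pics/boret.png

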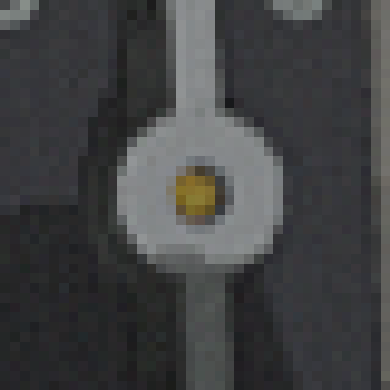

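```bash
python3 - <<'E'
from h import *
ct=vision.get_calibration('top'); print(onz(ct,(381,252),.092))
a=np.load('pics/pw0.npy');b=np.load('pics/pw1.npy');t=np.load('pics/top.npy')
f=lambda im,u,v:cv2.resize(im[v-40:v+40,u-35:u+35],(390,446),interpolation=cv2.INTER_NEAREST)
im=np.hstack([f(a,250,185),f(b,299,185)]);cv2.imwrite('pics/st2.png',im[:,:,::-1])
E
```

```text
[ 0.49824443 -0.1709069   0.092     ]
```

View pics/st2.png

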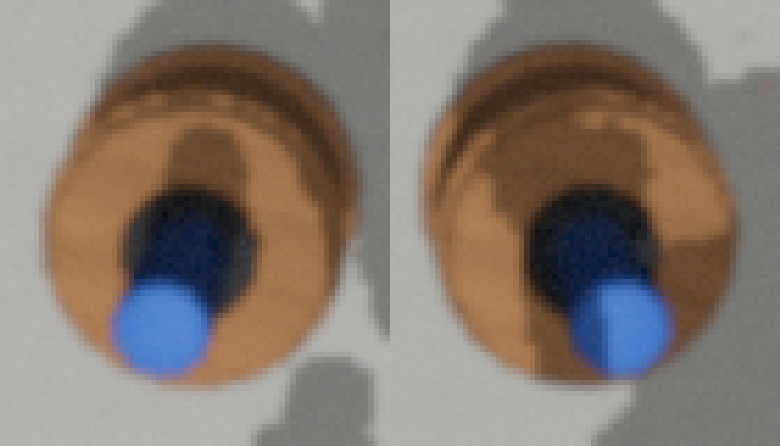

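```bash
python3 - <<'E'
from h import *
import json
c0=json.load(open('pics/pw0.json'));c1=json.load(open('pics/pw1.json'));ct=vision.get_calibration('top')
for n,a,b,z in [('top',(243.6,203.2),(305,203.2),.142),('guard',(248.6,188.8),(299.8,188.8),.081)]:
    print(n,tri([ray(c0,a),ray(c1,b)]),onz(c0,a,z),onz(c1,b,z))
print(onz(ct,(150+123/2.8-.5,100+314/2.8-.5),.142))
E
```

```text
top [0.56753948 0.17980291 0.13962769] [0.56826898 0.17955311 0.142     ] [0.56806919 0.18006158 0.142     ]
guard [0.56897979 0.17975114 0.0784686 ] [0.56961506 0.17953284 0.081     ] [0.56942898 0.17997929 0.081     ]
[0.56755364 0.17736465 0.142     ]
```

```bash
python3 - <<'E'
from h import *
r.move_l([.5684,.1797,.27]); gripper_to(.06)
r.move_l([.5684,.1797,.118],vel=.12,guard=6)
print(telemetry.current_ee_pos(),telemetry.current_wrist_force())
save(vision.snapshot('scene'),'g0.png',(130,140,430,340),2.6)
E
```

```text
[0.56900951 0.17983705 0.11878076] [-0.00338909  0.42477411  0.27306256]
```

View pics/g0.png

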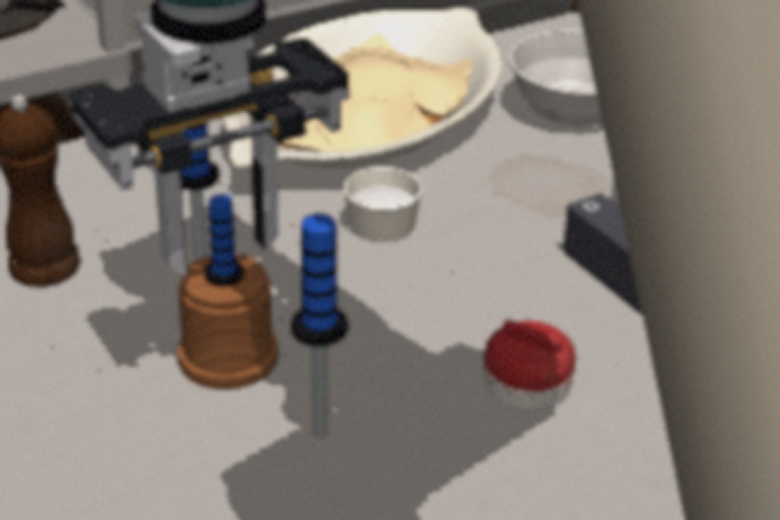

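```bash
python3 - <<'E'
from h import *
c=vision.get_calibration('scene')
p=proj(c,[[.569,.21,.0935],[.569,.15,.0935],[.569,.18,.142],[.569,.18,.082]]); print((p-[130,140])*2.6, telemetry.current_opening())
im=vision.snapshot('wrist'); save(im,'g1.png'); save(vision.snapshot('top'),'g2.png',(130,130,330,280),3)
E
```

```text
[[179.04837702 268.9621597 ]
 [255.07739404 245.45553869]
 [214.67549032 200.22580023]
 [218.22443436 270.12094205]] 0.0601690614077681
```

View pics/g1.png

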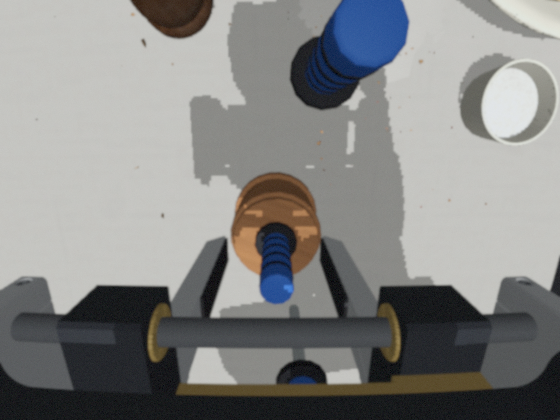

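View pics/g2.png

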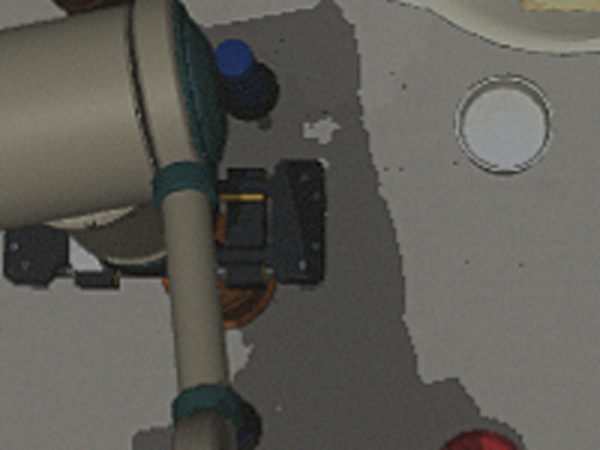

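The punch sits centred between the fingers: in the wrist view the grip is at (277,275), with pads at about 225 and 325. The fingertip projections match the scene view. I close and lift.

```bash
python3 - <<'E'
from h import *
gripper_to(.0,f_grip=50)
print(telemetry.current_opening(),telemetry.current_wrist_force(),telemetry.current_ee_pos())
p=list(telemetry.current_ee_pos())
r.move_l([p[0],p[1],.205],vel=.1)
print(telemetry.current_opening(),telemetry.current_wrist_force(),telemetry.current_torque())
save(vision.snapshot('scene'),'l0.png',(130,110,430,310),2.6)
c=vision.get_calibration('wrist');im=vision.snapshot('wrist'); save(im,'l1.png')
print([(d['score'],d['at']) for d in models.mark_of('punch_tip','scene')],[(d['score'],d['at']) for d in models.mark_of('stand_hole','wrist')],telemetry.current_ee_pos(),telemetry.current_t())
E
```

```text
0.017558925215541515 [-0.53622308 -1.54620265  0.00764773] [0.56838459 0.1795482  0.11795139]
0.01744241978923603 [-0.18425515  0.71641913 -1.10619913] [0.08787557 0.07493088 0.03836548]
[(0.97, [0.4605, 0.1608, 0.0013]), (0.7, [0.6769, 0.1511, -0.003]), (0.58, [0.5698, 0.1782, 0.0896])] [(0.6, [0.5723, 0.1763, 0.0749])] [0.56804014 0.17945893 0.20423393] 10.8583
```

View pics/l0.png

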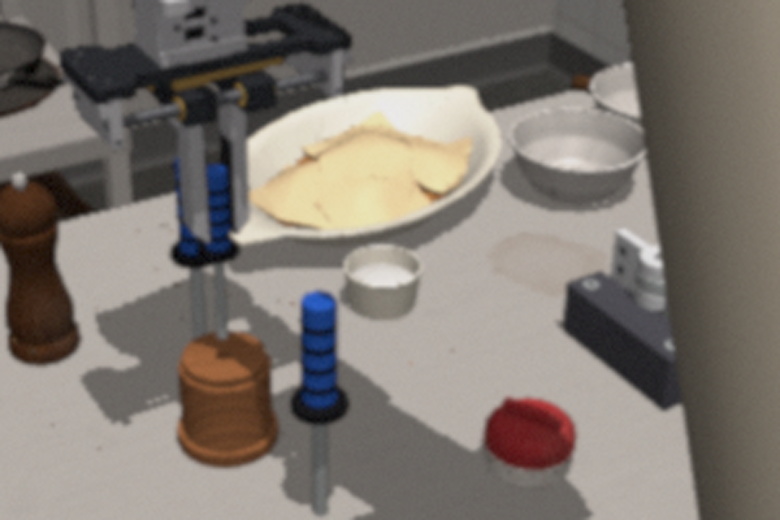

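View pics/l1.png

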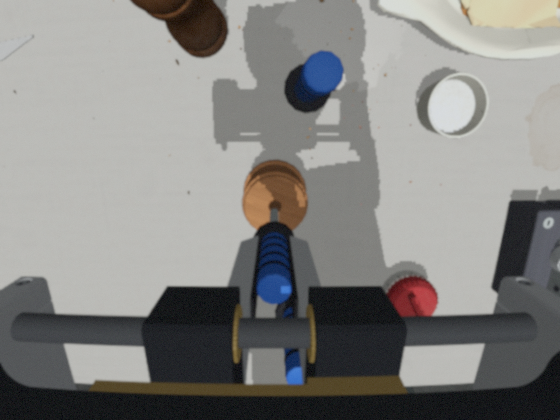

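```bash
python3 - <<'E'
from h import *
q=down([0,-1])
p=telemetry.current_ee_pos()
r.move_l([p[0],p[1],.25]); r.move_to([.4977,-.1686,.25],q); r.move_l([.4977,-.1686,.216],vel=.06)
r.hold(.3)
c=vision.get_calibration('wrist');im=vision.snapshot('wrist'); save(im,'b1.png',(220,140,340,230),6)
np.save('pics/b1.npy',im)
P=[[.4977,-.1686,.092],np.array(telemetry.current_ee_pos())-[0,0,.112]]
print(proj(c,P),(proj(c,P)-[220,140])*6,telemetry.current_ee_pos(),telemetry.current_wrist_force(),telemetry.current_t())
E
```

```text
[[274.92844781 207.46483329]
 [275.08327296 210.92498967]] [[329.57068688 404.78899977]
 [330.49963775 425.549938  ]] [ 0.49778331 -0.16869354  0.21626387] [-0.37181845 -0.68559132 -0.99050156] 13.7083
```

View pics/b1.png

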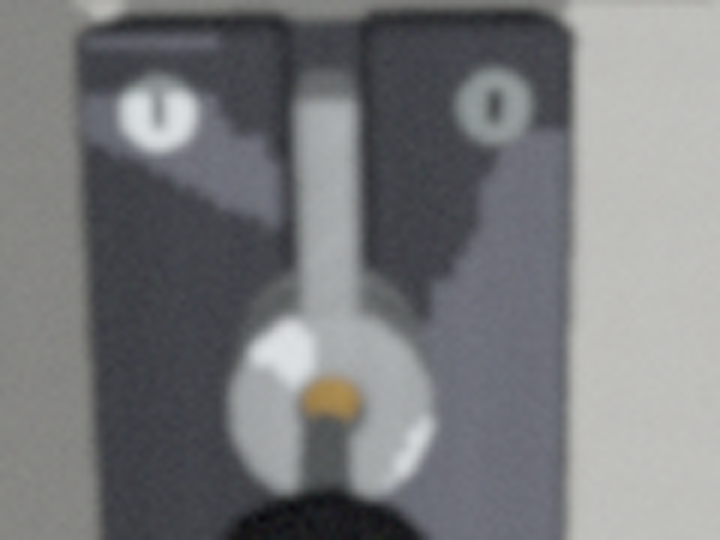

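```bash
python3 - <<'E'
from h import *
r.move_l([.4985,-.1695,.2065],vel=.04)
r.hold(.3)
c=vision.get_calibration('wrist');im=vision.snapshot('wrist'); save(im,'b2.png',(245,170,305,215),12)
P=[[.4977,-.1686,.092],np.array(telemetry.current_ee_pos())-[0,0,.112]]
print((proj(c,P)-[245,170])*12,telemetry.current_ee_pos(),telemetry.current_wrist_force())
E
```

```text
[[349.52280383 491.47658716]
 [361.63496391 490.23651024]] [ 0.49857884 -0.16953646  0.20665471] [-0.10192511 -0.13520891 -1.41910631]
```

View pics/b2.png

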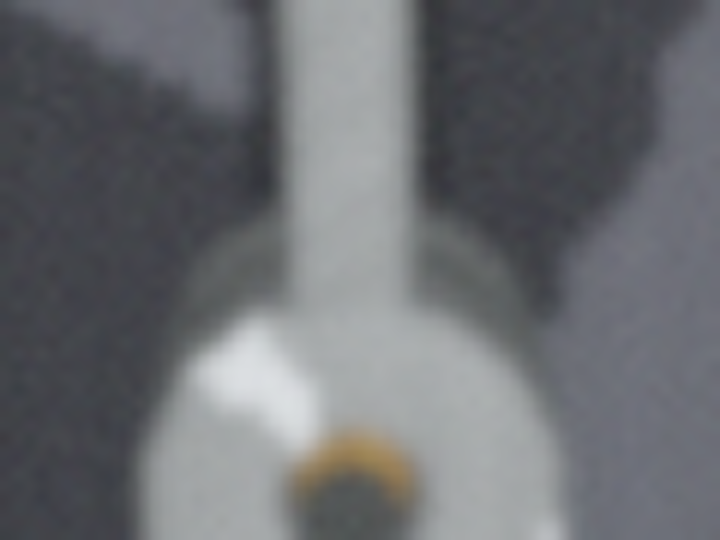

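```bash
python3 - <<'E'
from h import *
r.move_l([.4992,-.1695,.2065],vel=.04)
f0=telemetry.current_wrist_force()
g=r.move_l([.4992,-.1695,.190],vel=.012,guard=5)
p=telemetry.current_ee_pos();print(g,p,'tip',p[2]-.112,np.array(telemetry.current_wrist_force())-f0,telemetry.current_t())
E
```

```text
True [ 0.49918112 -0.1694959   0.19599342] tip 0.08399341858219687 [-0.09672583  0.10494219  4.75979869] 15.5917
```

```bash
python3 - <<'E'
from h import *
for z,v in [(.190,.006),(.175,.010),(.158,.010)]:
    g=r.move_l([.4992,-.1695,z],vel=v,guard=15)
    p=telemetry.current_ee_pos();print(g,p,telemetry.current_wrist_force(),telemetry.current_torque(),telemetry.current_opening(),telemetry.current_t())
    if g: break
E
```

```text
False [ 0.49942769 -0.1695835   0.19110952] [-0.55164787  0.44723393  6.48686072] [0.17761581 0.3153872  0.03642827] 0.017290114086017824 16.5917
False [ 0.49945742 -0.16960021  0.17608632] [-1.67697597  1.01291756  7.0627    ] [0.19604395 0.33716553 0.00753037] 0.01718070650636905 18.2417
False [ 0.49946299 -0.16959483  0.15903363] [-1.33950621  1.09978885  7.87978739] [ 0.18533207  0.24766511 -0.00659809] 0.017371306109094157 20.0917
```

```bash
python3 - <<'E'
from h import *
g=r.move_l([.4992,-.1695,.146],vel=.004,guard=11)
p=telemetry.current_ee_pos();print(g,p,telemetry.current_wrist_force(),telemetry.current_t())
r.hold(.3);print(telemetry.current_ee_pos(),telemetry.current_wrist_force())
save(vision.snapshot('wrist'),'d1.png',(200,120,360,240),5);save(vision.snapshot('scene'),'d2.png',(230,110,430,260),4)
E
```

```text
True [ 0.4994125  -0.16955671  0.1536958 ] [-0.52923919  0.24788127  5.87053659] 21.8417
[ 0.49940445 -0.16954517  0.15370724] [-0.49873867  0.08756829  4.41743362]
```

View pics/d1.png

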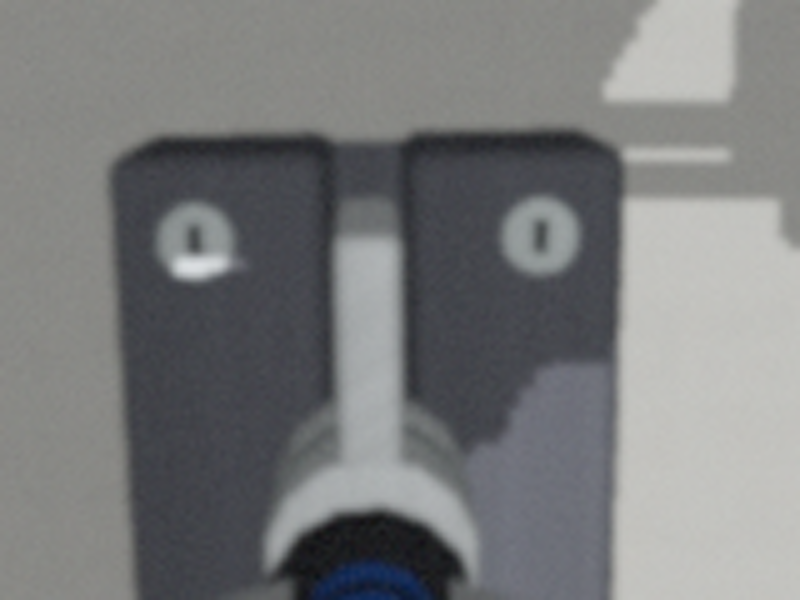

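View pics/d2.png

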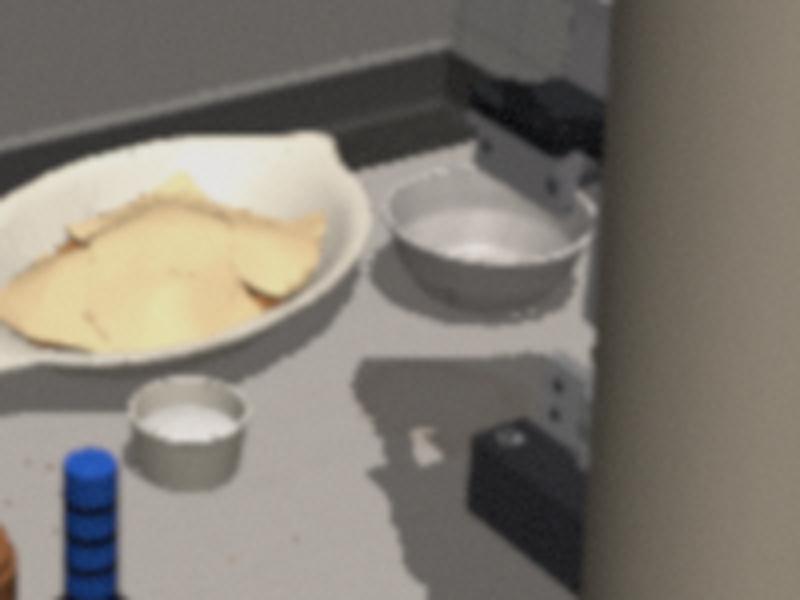

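The guard tripped at TCP z 0.1537, and I expected the stop at 0.154. I press once more, gently, to confirm it is the hard stop.

```bash
python3 - <<'E'
from h import *
g=r.move_l([.4992,-.1695,.148],vel=.004,guard=13)
p=telemetry.current_ee_pos();print(g,p,telemetry.current_wrist_force(),telemetry.current_opening(),telemetry.current_t())
r.hold(.3);print(telemetry.current_ee_pos(),telemetry.current_wrist_force())
E
```

```text
True [ 0.49933351 -0.16952988  0.15371372] [-1.61127466  1.04293863  5.13889567] 0.01726255432304541 22.9333
[ 0.49933421 -0.16950495  0.15372539] [-0.8473158  -0.48468188  4.60039886]
```

```bash
python3 - <<'E'
from h import *
q=down([0,-1])
r.move_l([.4993,-.1695,.21],vel=.05); 
r.move_l([.4993,-.1695,.255],vel=.1)
r.move_l([.475,-.1695,.255],vel=.1)
save(vision.snapshot('wrist'),'a1.png',(200,120,360,240),5)
print(telemetry.current_opening(),telemetry.current_wrist_force())
r.move_to([.5684,.1796,.25],q); r.move_l([.5684,.1796,.197],vel=.06); r.hold(.3)
print(telemetry.current_ee_pos(),telemetry.current_wrist_force(),telemetry.current_t())
save(vision.snapshot('wrist'),'a2.png',(220,150,340,240),6)
c=vision.get_calibration('wrist');print((proj(c,[[.5684,.1796,.076],[.5684,.1796,.085]])-[220,150])*6)
E
```

```text
0.01764009611297428 [ 0.91536309  0.64998866 -1.61533732]
[0.56850916 0.17963384 0.19730032] [ 0.12096594 -0.34421308 -0.72527495] 28.25
[[330.80934335 349.44601073]
 [331.06528507 365.21124017]]
```

View pics/a1.png

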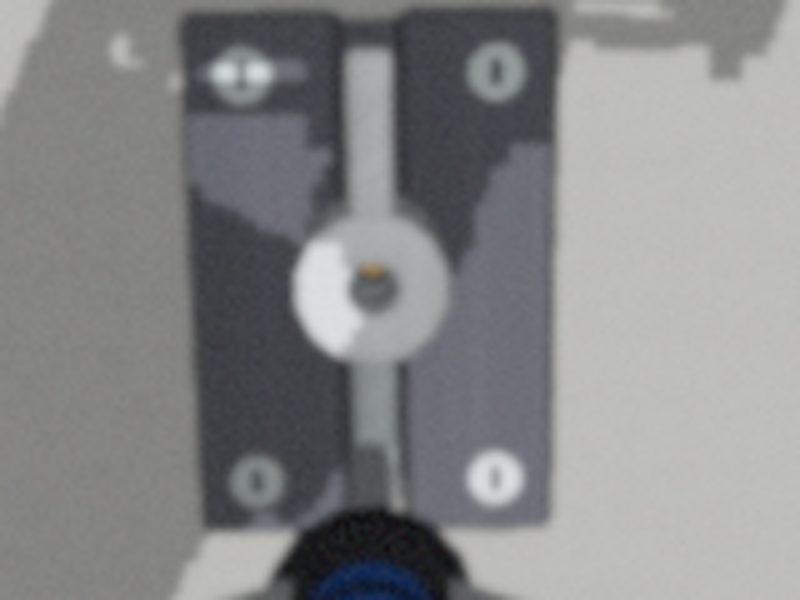

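View pics/a2.png

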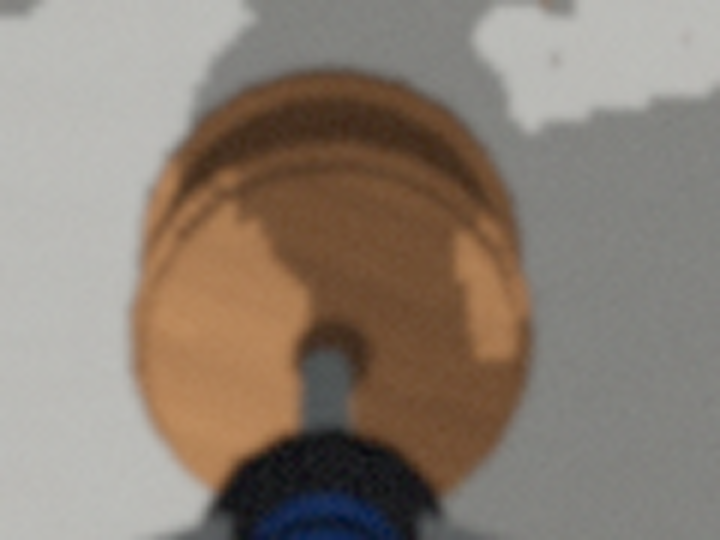

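The bore is now deep, with the brass only visible far down (crop (372,270)). The shank lies almost centred over the stand hole: hole centre about (331,353), tip about (329,372). A small nudge, then guarded insertion.

```bash
python3 - <<'E'
from h import *
g=r.move_l([.5688,.1795,.183],vel=.03,guard=4); print(g,telemetry.current_ee_pos(),telemetry.current_wrist_force())
if not g:
    g=r.move_l([.5688,.1795,.125],vel=.04,guard=6); print(g,telemetry.current_ee_pos(),telemetry.current_wrist_force())
    if not g:
        g=r.move_l([.5688,.1795,.114],vel=.01,guard=4); print(g,telemetry.current_ee_pos(),telemetry.current_wrist_force(),telemetry.current_t())
E
```

```text
False [0.56876987 0.17948805 0.18283509] [ 0.09244039  0.00494249 -1.17139281]
False [0.56901463 0.17953317 0.12528964] [ 0.08350382 -0.70283669 -0.77721014]
True [0.56873454 0.17947878 0.11792353] [-0.06212168  0.59343612  4.39726315] 31.2417
```

Seated at 0.1179, the grasp height. Release and retreat.

```bash
python3 - <<'E'
from h import *
gripper_to(.05); r.hold(.2)
r.move_l([.5687,.1795,.25],vel=.12); r.move_l([.50,.1,.30]);
r.hold(.5)
save(vision.snapshot('scene'),'e0.png',(130,140,430,340),2.6)
save(vision.snapshot('top'),'e1.png',(150,100,430,310),2.8)
for n in ['punch_grip','punch_tip','stand_hole','timer','salt_ramekin','mill']:print(n,[(round(d['score'],2),np.round(d['at'],3)) for d in models.mark_of(n,'scene')])
print(telemetry.current_t(),telemetry.current_wrist_force())
E
```

```text
punch_grip [(0.84, array([0.461, 0.158, 0.144])), (0.72, array([0.57 , 0.179, 0.113])), (0.63, array([0.676, 0.148, 0.141]))]
punch_tip [(0.74, array([0.459, 0.163, 0.002])), (0.65, array([0.677, 0.148, 0.   ])), (0.6, array([0.567, 0.18 , 0.112]))]
stand_hole [(0.84, array([0.569, 0.177, 0.077]))]
timer [(0.82, array([0.429, 0.004, 0.005])), (0.17, array([ 0.49 , -0.168,  0.002]))]
salt_ramekin [(0.97, array([ 0.664, -0.017,  0.004]))]
mill [(0.92, array([0.747, 0.257, 0.   ]))]
35.2083 [-0.29202047  0.52136014  0.44381341]
```

View pics/e0.png

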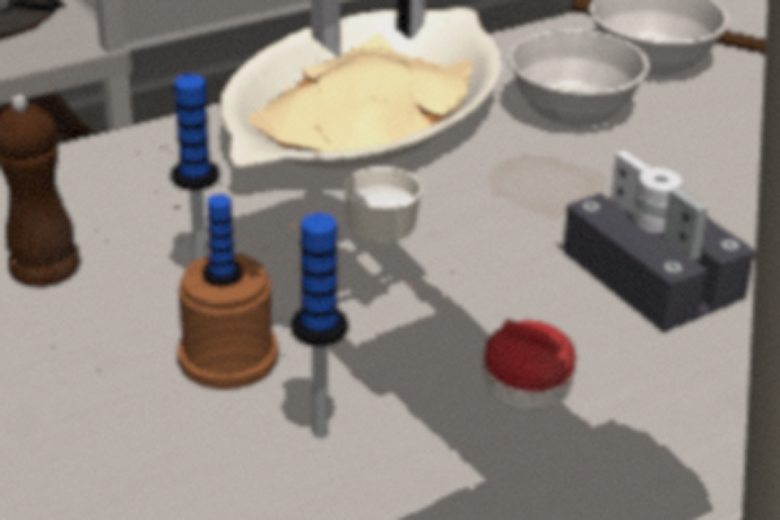

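View pics/e1.png

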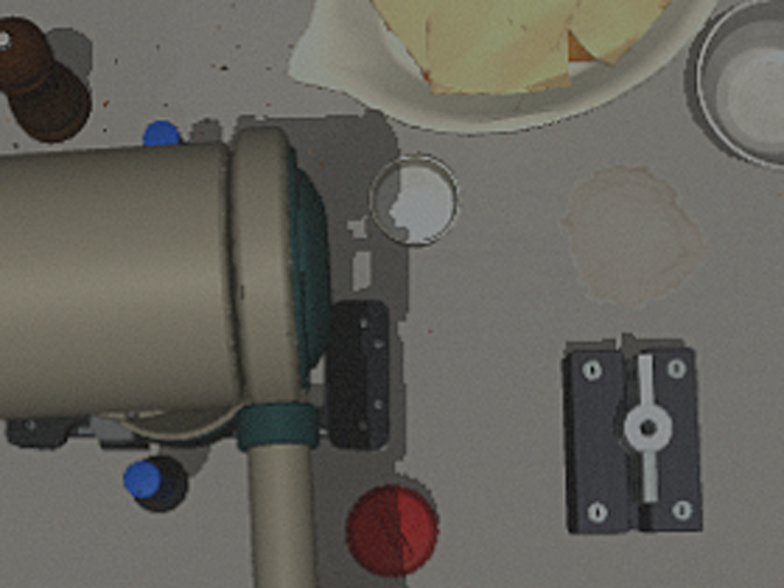

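The scene crop shows the punch back upright, guard flat on the stand at (222,272). The bystanders have not moved, and in the top view the bore at (648,428) is dark.

```bash
python3 -c "
from h import *
print(r.sign_off())"
```

```text
the job is handed in; nothing more can be done
None
```

The pin is driven out of the hinge onto its stop, the punch is back in its stand, and I handed the job in at about 35 s of the 70 s allowed. The sign-off gives no verdict, so the points below are my own checks.

- **Punch choice:** I took the smallest of the three blue punches, the one in the wooden stand.
- **Bore:** I found it by wrist camera at about (0.499, -0.169) m. The punch tip sank 8 mm below the hinge top onto the pin.
- **Driving:** I pushed at about 10 mm/s, slowing to 4 mm/s before the stop. Readings between moves were 5–8 N. The force guards allowed a change of at most 15 N.
- **Stop:** The tool stopped at z 0.1537 m against an expected 0.154 m, and pressing a second time with about 13 N more moved it no further. Afterwards the bore looked dark and deep, with brass only far down.
- **Return:** The punch seated at the same height it was grasped from (0.1179 m against 0.1180 m). In the last picture it stands upright with its guard flat on the stand.
- **Bystanders:** The dish, timer and mill read within about 5 mm of their starting positions, which is about the network's accuracy.

One check disagreed: after the return, the network put this punch's tip at z 0.112 m. The tip was hidden inside the stand and 0.112 m is the grip's height, so I took that as a misreading.

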